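# Lock a bench stone in the sharpening board

## Task

Put the thick bench stone on the sharpening board ready for use: lay it down flat (do not drop it, it is brittle), push it square and flush into the corner, with its long side along the side fence and its end against the end stop, and lock it by swinging the cam lever round as far as it goes. Leave the other things on the bench where they are.

Things in the scene. Friction and masses are not known exactly. Their poses are not given: they have to be found in the camera images.
- stone_mid (a point): Centre (half-way up) of the loose bench stone: a two-layer sharpening stone, red-brown on one face, dark grey on the other, 150 x 50 x 25 mm (its x, y, z), 0.35 to 0.6 kg, brittle. It is the thickest of the slabs lying about; either end may go to the end stop.
- holder: Sharpening board screwed to the bench: plywood bed, top 18 mm above the bench, with a side fence and an end stop, both 18 mm high above the bed. Origin: the inside corner where their inner faces meet, at bench level. x runs along the side fence to the end stop, y away from the fence to the open side, z up. Bed: x -265 to +25, y -25 to +122 mm; open at its -x end and +y side.
- side_fence (a point): On the side fence's inner face (holder y = 0), half-way along the seated stone, 9 mm above the bed. The straight fence runs the whole length of the board and is 25 mm thick; the stone stands 7 mm proud of it. Axes as the holder's.
- end_stop (a point): On the end stop's inner face (holder x = 0), 25 mm from the side fence, 9 mm above the bed. The stop reaches 60 mm from the side fence and is 25 mm thick. Axes as the holder's.
- seat (a point): Where the stone's centre lies once it is seated in the corner: holder x = -75, y = +25, z = 30.5 mm. Axes as the holder's; the stone's length goes along x.
- clear_bed (a point): Point on the top of the bed (18 mm above the bench) at holder x = -170, y = +60 mm. The bed is clear of the cam from x = -85 mm to its open end, so the stone can be laid here along x, with room for a finger between it and the fence, and then slid.
- cam (a joint): Angle of the cam lever about its upright pivot: 0 = open, 2.09 rad (120 deg) = locked, at its stop; grows anticlockwise seen from above. At angle q the lever points 50 deg + q from the holder's +x towards its +y. Needs 1 to 2 N at the knob, 5 to 10 N over the last 15 deg, when the cam bears on the stone. Stays where it is left. Starts at 0 to 0.35.
- cam_pivot (a point): Pivot axis of the cam lever, 28 mm above the bench, at holder x = -45, y = +81 mm. The cam is a hardwood disc of 24 mm radius, 18 mm thick, set 8 mm off the pivot. Open, it leaves about 10 mm beside the seated stone; locked, it presses the stone to the fence.
- lever_knob (a point): Centre of the upright round knob at the lever's end, 110 mm from the pivot: 26 mm diameter, from 2 to 32 mm above the bed (top 50 mm above the bench). Between disc and knob the lever is a flat bar 18 mm wide, 3 to 17 mm above the bed.
- pocket_stone: Bystander, loose: small thin red-brown stone 100 x 40 x 12 mm, origin under its centre.
- plane_iron: Bystander, loose: slotted steel plane iron 150 x 50 x 5 mm, origin under its centre.
- honing_guide: Bystander, loose: aluminium honing guide about 60 x 50 x 35 mm, lying roller up, origin under its centre.
- chisel: Bystander, loose: wood-handled chisel about 260 mm long, beyond the board.
- square: Bystander, loose: engineer's square with a 100 mm stock and a 120 mm blade.
- bottle: Bystander, loose: clear water bottle, 60 mm diameter, 165 mm tall, origin under its centre.
- brush: Bystander, loose: wooden brush 190 mm long.
Mind the look-alikes: they are no part of the job. What is meant by the part that bears stone_mid is not green or white, and is the larger of those in its own colour.

How it is judged:
At the end, for the whole second after the job is handed in: The bench stone lies flat on the bed with no gap over 2 mm to the side fence or the end stop and square to them within 0.015 rad (2 mm over its length), and the cam lever is round to within 10 degrees of its stop (joint above 1.92 rad), so that the stone is clamped (x of stone_mid in the frame of holder between -0.077 and -0.072 m and y of stone_mid in the frame of holder between 0.022 and 0.027 m and z of stone_mid in the frame of holder between 0.027 and 0.033 m and angle between the x axis of stone_mid and the x axis of holder, either way round below 0.015 rad and value of joint cam above 1.92 rad); the robot touches nothing.
It fails at once if the stone is let go in the air (centre more than 75 mm above the bench with no finger on it) (height (world z) of stone_mid above 0.075 m and contact force between the fingers and stone below 0.05 N).
It fails at once if another thing on the bench is shifted by more than 30 mm (distance of any of pocket_stone, plane_iron, honing_guide, chisel, square, bottle, brush from where it was at the start of the episode above 0.03 m).
It also fails if it takes over 70 s, if anything falls off the work surface, if the arm or the gripper's body presses on something with over 40 N, if the wrist force passes 120 N, or if a joint passes its speed limit or range.

## Robot

A 7-joint arm with a two-finger parallel gripper is mounted at the origin on the work surface. World frame = base frame: x ahead of the robot, y to its left, z up, the work surface at z = 0. Lengths are in m, angles in rad, forces in N, time in s.
With the tool pointing down it reaches from about 0.425 to 0.925 m from the base axis. Payload 6.8 kg.
Tool frame: the origin (TCP) lies at the very end of the fingers, on their centre line; the grasp point (between the pads) lies r.pinch_z behind it (r.pinch_z is the distance from the TCP to the grasp point, in m); z points along the fingers, y is the line along which they close (so a half turn about z gives the same grasp; the last joint's range is limited). The gripper opens to 85 mm and grips with 20 to 120 N. Pads are 22 mm wide; open, the fingers measure 114 mm over their backs; the gripper's body (76 mm by 85 mm) begins 54 mm behind the grasp point. The pads swing forward as they close: fully open they stand 13 mm farther back than shut.
Start: joints at [1.224, 0.477, 0.022, 1.555, -0.011, 1.109, -0.083], TCP at [0.16, -0.656, 0.231] pointing down, gripper open.
Joint ranges: [-2.96, 2.96], [-0.34, 2.1], [-1.41, 1.46], [0.24, 2.44], [-1.37, 4.51], [0.17, 1.92], [-2.96, 2.96]. Speed limits (rad/s): [2.39, 2.39, 3.14, 3.14, 3.14, 3.14, 3.14].

## Interface

Orientations are given as a rotation vector (axis times angle).
In Python, from bench import status, grab_frame, camera_model, r gives the robot as it stands. The module is installed in compiled form; this text tells all that it offers.
- The arm moves only by the shell command python3 -m creep 'ROWS' [FORCE]. ROWS is text: rows parted by semicolons, each of 7 numbers parted by spaces: the turn, a rotation vector about the tool's x, y, z in rad, then the shift along the tool's x, y, z in mm, then the opening, from -1 (shut) to 1 (fully open). In form: rx ry rz tx ty tz fingers; .... A call has 1 to 10 rows; each row is the pose to reach, as a shift and turn from the pose commanded when the call began, along the tool's axes at that moment; what a row does not reach only later rows make up. A row lasts 1/8 s, in which the tool goes at most 62.5 mm and 10.7 degrees, less where a joint would pass 70% of its speed; a pose out of reach is approached as far as the arm can. A call with a gripper value outside its range is refused whole. The fingers move at their own pace and stop on an object; FORCE is the grip in N (left out, the last holds). Time passes only in rows, so rows that repeat a pose let the fingers close. It gives the time, the measured TCP pose, the force, the opening and the grip force at its end, in the units of the state.
- status.get_obs(): the state, without advancing time (a new reading comes with each control period).
- grab_frame(name): name is "scene" or "side" or "wrist"; returns (picture, depth): 480x640x3 uint8, red, green, blue; 480x640 float32, m along the optical axis (not along the pixel's ray), 0 where there is no reading.
- camera_model(name): a dict with "K" (3x3 intrinsics, pixels), "rvec" (rotation vector, rad) and "tvec" (3), from world to camera coordinates, as OpenCV has them. Camera axes: x right, y down, z forward; pixel columns grow to the right and rows downward; lengths in m; the calibration is good to about 2 mm. A picture is of the moment at which its call begins: read the wrist's pose just before it. camera_model takes no time and is no camera call; for the wrist camera it gives the pose at the moment of the call.
- r.hand_in(): hands the job in; it is judged then, once.
The state is a dict: "clock": time; "joints": joint angles; "qvel": joint speeds; "tau": joint torques, N m; "tcp_pos": TCP position; "orientation": TCP orientation; "contact_force": force on the tool from outside, world axes, zero at the start; "moment": the same for the moment, N m; "grip_width": finger opening in m; "gripper_force": force on a finger pad.
Only numpy, scipy, OpenCV 4.12 (cv2) and the standard library are available. Lean on these libraries where they do the work, as an engineer would, in place of code of your own. Each camera call takes 0.05 s, during which the arm holds its last target. There are 200 camera calls.

## Working session

There is one attempt and no reset: what is moved stays moved. The work goes in short steps, Python scripts to look and compute and a shell command to move; the robot and the scene stay as the last step left them, time stands still between calls to the robot, and variables do not carry over. Pictures are saved under pics/ and viewed, at most 10 in all, crops included, and the job is handed in when it is done.

```bash
mkdir -p pics
python3 - <<'E'
from bench import status, grab_frame, camera_model, r
import cv2, numpy as np
print(status.get_obs(), r.pinch_z)
for n in ("scene","side"):
    p,d=grab_frame(n); cv2.imwrite(f"pics/{n}0.png",p[:,:,::-1]); np.save(f"pics/{n}0.npy",d)
    m=camera_model(n); R=cv2.Rodrigues(np.array(m["rvec"]))[0]; print(n,m["K"],"cam pos",-R.T@np.array(m["tvec"]), R[2])
E
```

```text
{'clock': 0.0, 'joints': array([ 1.22389847,  0.47779865,  0.02233438,  1.55646011, -0.01147633,
        1.1092705 , -0.08309492]), 'qvel': array([-0.00012444,  0.00111098,  0.00216243,  0.00022806, -0.00052546,
       -0.0009377 , -0.00065708]), 'tau': array([ 6.19904113e-04, -5.96444786e+01,  1.60828080e+00, -2.81194049e+01,
        1.25420574e-02,  9.26449749e-03, -1.49616972e-05]), 'tcp_pos': array([ 0.1595043 , -0.65527906,  0.23032293]), 'orientation': array([-3.11745966e+00, -3.74066553e-01,  5.75541395e-04]), 'contact_force': array([ 0.39176507, -0.93127968,  0.35849607]), 'moment': array([ 0.03464422,  0.01338896, -0.03792373]), 'gripper_force': 0.0, 'grip_width': 0.0855857972206939} 0.0187
scene [[538.45864327   0.         316.70422434]
 [  0.         538.45864327 232.37028586]
 [  0.           0.           1.        ]] cam pos [1.14944321 0.19482171 1.02670923] [-0.50473356 -0.25580517 -0.82450455]
side [[505.36229921   0.         321.92254264]
 [  0.         505.36229921 242.94498549]
 [  0.           0.           1.        ]] cam pos [ 0.47639923 -1.01372389  0.65180378] [ 0.05936471  0.83679003 -0.54429613]
```

View pics/scene0.png

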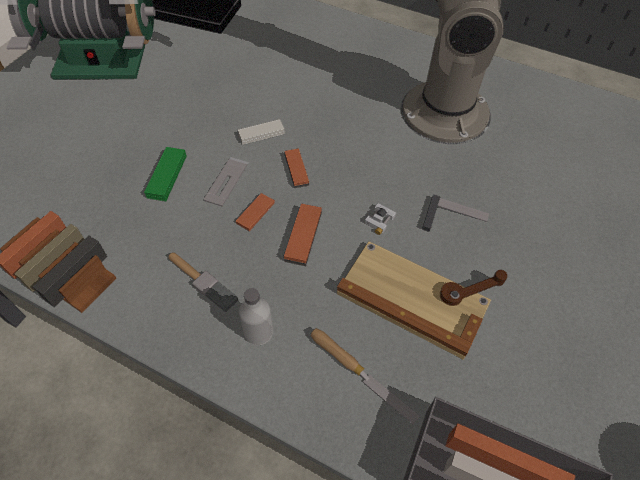

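View pics/side0.png

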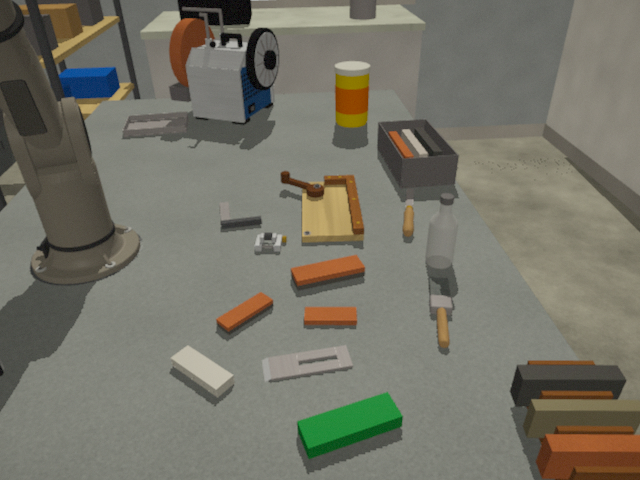

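The scene view shows the thick red-brown stone at about (303,234), with smaller look-alikes at (296,167) and (255,211). The board has its fence from (340,288) to (468,348), its end stop near (465,330), the cam pivot at (452,293) and the knob at (500,277). In the side view the stone is at (328,271) and the board at about (330,210).

```bash
cat > h.py <<'E'
import cv2, numpy as np
from bench import camera_model
def model(n):
    m=camera_model(n); return np.array(m["K"]),cv2.Rodrigues(np.array(m["rvec"]))[0],np.array(m["tvec"]).ravel()
def ray(M,uv,z):
    K,R,t=M; uv=np.atleast_2d(uv).astype(float); d=np.c_[uv,np.ones(len(uv))]@np.linalg.inv(K).T@R; c=-R.T@t
    return c+d*((z-c[2])/d[:,2])[:,None]
def cloud(M,D):
    K,R,t=M; v,u=np.mgrid[:D.shape[0],:D.shape[1]]; d=np.dstack([u,v,np.ones_like(u)])@np.linalg.inv(K).T*D[...,None]
    return (d-t)@R
def rect(P):
    (c,s,a)=cv2.minAreaRect((P[:,:2]*1000).astype(np.float32)); 
    if s[0]<s[1]: s=s[::-1]; a+=90
    return np.round(c,1),np.round(s,1),round((a+90)%180-90,2)
E
python3 - <<'E'
from h import *
boxes={"scene":dict(stone=(278,195,328,270),board=(330,235,515,360)),"side":dict(stone=(285,250,370,292),board=(275,165,370,250))}
for n in boxes:
    M=model(n); I=cv2.imread(f"pics/{n}0.png"); D=np.load(f"pics/{n}0.npy"); P=cloud(M,D)
    H,S,V=cv2.split(cv2.cvtColor(I,cv2.COLOR_BGR2HSV))
    def big(m,box):
        b=np.zeros_like(m); x0,y0,x1,y1=box; b[y0:y1,x0:x1]=m[y0:y1,x0:x1]
        k,l,st,_=cv2.connectedComponentsWithStats(b.astype(np.uint8)); return l==1+np.argmax(st[1:,4])
    def rep(name,m,z):
        v,u=np.nonzero(m); zs=P[m][:,2]; print(n,name,m.sum(),"z",np.round(np.percentile(zs,[5,50,95])*1000,1),*rect(ray(M,np.c_[u,v],z)))
    m=big((S>120)&(H<14),boxes[n]["stone"]); rep("stone all",m,.025)
    rep("stone top",big(m&(P[...,2]>.021),boxes[n]["stone"]),.025)
    print("VS", [ (c,np.percentile(x[m],[10,50,90])) for c,x in zip("HSV",(H,S,V))])
    bx=boxes[n]["board"]; z=P[...,2]
    ply=big((H>12)&(H<30)&(S>60)&(V>110),bx); rep("ply",ply,.018)
    br=(H<16)&(S>90)&(z>.030)&(z<.06); 
    rep("fence",big(br&(z<.042),bx),.036)
    print(n,"fence pts")
    x0,y0,x1,y1=bx
    cv2.imwrite(f"pics/{n}_b.png",cv2.resize(I[y0-5:y1+5,x0-5:x1+5],None,fx=4,fy=4,interpolation=cv2.INTER_CUBIC))
E
```

```text
scene stone all 1296 z [20.4 25.1 28.6] [ 549.7 -143.9] [156.1  52.3] 13.58
scene stone top 1215 z [22.1 25.2 28.7] [ 548.8 -145.2] [153.3  51. ] 14.52
VS [('H', array([ 8.,  9., 10.])), ('S', array([145., 152., 159.])), ('V', array([135., 142., 145.]))]
scene ply 5127 z [15.1 18.3 21.7] [562.6 136.6] [289.1 115.1] 87.35
scene fence 2029 z [32.3 36.1 39.3] [613.2 133.5] [290.1  88.5] 87.89
scene fence pts
side stone all 1296 z [15.  26.2 28.3] [ 548.2 -153.9] [153.3  64.6] 13.84
side stone top 1075 z [22.8 26.6 28.4] [ 548.1 -149.7] [151.4  56.3] 13.96
VS [('H', array([11., 12., 12.])), ('S', array([168.5, 178. , 184. ])), ('V', array([116. , 172.5, 176. ]))]
side ply 3199 z [ 9.1 20.4 39.1] [583.6 144.3] [358.3 150.2] 87.24
side fence 606 z [33.1 37.9 39.9] [611.3 129.2] [298.8  83.1] 87.31
side fence pts
```

View pics/scene_b.png

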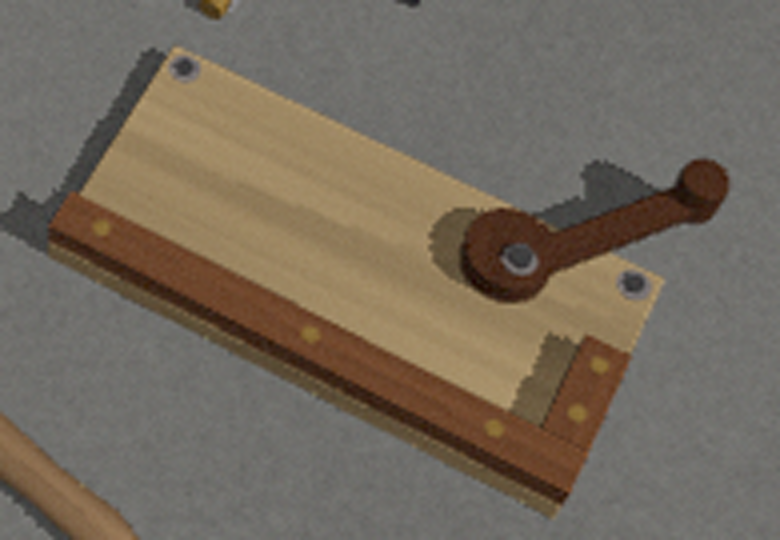

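The crop shows the inner corner near crop (543,425), the stop's far end at (587..630, 337..352), the ply corners at (170,47) and (664,280), and the knob top at (703,180).

Run:
```python
from h import *
M=model("scene"); 
c=np.array([[50,230],[70,193],[630,352],[587,337],[566,493],[170,47],[664,280],[543,425]])
Hh=np.array([[-265,-25,36],[-265,0,36],[25,60,36],[0,60,36],[25,-25,36],[-265,122,18],[25,122,18],[0,0,36.]])
W=np.array([ray(M,(u-1.5)/4+[325,230],z/1000)[0] for u,z in zip(c,Hh[:,2])])[:,:2]*1000
A=Hh[:,:2]; a,w=A.mean(0),W.mean(0)
U,_,Vt=np.linalg.svd((A-a).T@(W-w)); R=(U@Vt).T; o=w-R@a
print("yaw",np.degrees(np.arctan2(R[1,0],R[0,0])),"origin",o); print(np.round(W-(A@R.T+o),1))
np.savez("holder.npz",R=R,o=o)
for nm,p in dict(seat=(-75,25),clear=(-170,60),pivot=(-45,81)).items(): print(nm,R@p+o)
k=ray(M,(np.array([703,180])-1.5)/4+[325,230],.050)[0,:2]*1000; kh=R.T@(k-o); d=kh-[-45,81]
print("knob",k,kh,np.hypot(*d),np.degrees(np.arctan2(d[1],d[0]))-50)
from bench import status
s=status.get_obs(); print(cv2.Rodrigues(s["orientation"])[0].round(3))
```

```text
yaw 87.51708271964397 origin [633.088603   253.05949948]
[[-0.5  1.9]
 [-0.3  0.3]
 [-1.6 -1.6]
 [ 1.6  1.5]
 [ 0.3 -2.5]
 [ 1.2 -0.1]
 [ 1.6  0.4]
 [-2.3 -0. ]]
seat [604.86295948 179.2129488 ]
clear [565.78027375  85.81838967]
pivot [550.21517886 211.61078936]
knob [467.66928466 281.56988669] [ 21.31740492 166.49913305] 108.20397380730914 2.2010547000970107
[[ 0.972  0.237 -0.001]
 [ 0.237 -0.972  0.002]
 [-0.    -0.002 -1.   ]]
```

```bash
python3 -m creep '0 0 0 50 -40 0 1;0 0 0 100 -80 0 1;0 0 0 150 -121 0 1;0 0 0 200 -161 0 1;0 0 0 250 -201 0 1;0 0 0 300 -242 0 1;0 0 0 350 -282 0 1;0 0 0 400 -322 0 1;0 0 0 450 -362 0 1;0 0 0 499 -402 0 1' 40 && python3 -m creep '0 0 0 0 0 0 1;0 0 0 0 0 0 1;0 0 0 0 0 0 1'
python3 - <<'E'
from h import *
from bench import grab_frame,status
s=status.get_obs();print(s["tcp_pos"],s["joints"].round(2),cv2.Rodrigues(s["orientation"])[0].round(3))
M=model("wrist"); p,d=grab_frame("wrist"); cv2.imwrite("pics/w1.png",p[:,:,::-1]); np.save("pics/w1.npy",d)
P=cloud(M,d); H,S,V=cv2.split(cv2.cvtColor(p,cv2.COLOR_RGB2HSV))
m=((S>110)&((H<16))&(P[...,2]>.015)&(P[...,2]<.035)).astype(np.uint8)
k,l,st,ce=cv2.connectedComponentsWithStats(m)
for i in range(1,k):
    if st[i,4]>800:
        q=l==i; v,u=np.nonzero(q); print(st[i],np.percentile(P[q][:,2],[5,50,95]),*rect(ray(M,np.c_[u,v],.025)),np.unique(P[q][:,2]>.02,return_counts=True)[1])
E
```

```text
clock: 1.35
tcp_pos: [0.5406, -0.1582, 0.2311]
orientation: [3.119, 0.374, -0.0]
contact_force: [0.1, -0.6, 0.1]
grip_width: 0.0856
gripper_force: 0.0
clock: 1.72
tcp_pos: [0.5389, -0.1615, 0.2311]
orientation: [3.119, 0.37, -0.001]
contact_force: [0.1, 0.1, 0.3]
grip_width: 0.0854
gripper_force: 0.0
[ 0.53890465 -0.16151287  0.23106312] [ 0.39  0.31 -0.26  1.81  0.09  1.03 -1.24] [[ 0.972  0.234 -0.001]
 [ 0.234 -0.972 -0.001]
 [-0.001  0.    -1.   ]]
[   0    0  175   79 3683] [0.03073987 0.03430702 0.03493666] [634.6  55.2] [142.   25.8] 87.08 [  30 3653]
[ 272  112   57  162 8683] [0.02257129 0.02379126 0.02501189] [ 546.5 -146. ] [147.9  49.1] 13.9 [8683]
[ 329  326   76   88 2883] [0.01608766 0.01732781 0.01854604] [ 381.9 -254.1] [109.5  35.7] 41.83 [2883]
```

View pics/w1.png

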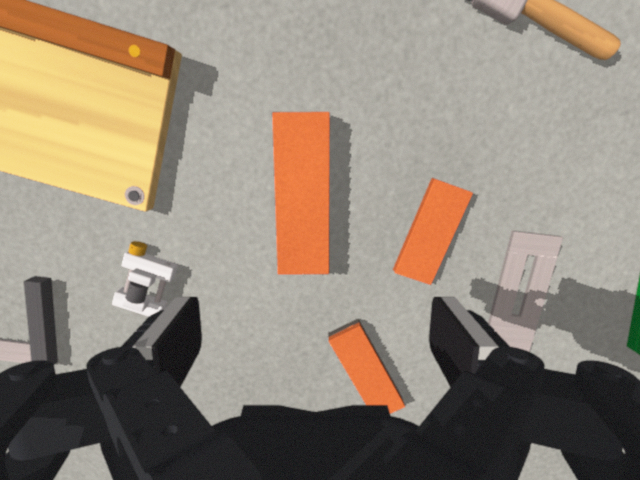

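The wrist view shows the stone at (302,193), well centred, with free space for both fingers.

```bash
python3 -m creep '0 0 -0.007 11.5 -13 40 1;0 0 -0.007 11.5 -13 90 1;0 0 -0.007 11.5 -13 140 1;0 0 -0.007 11.5 -13 180 1;0 0 -0.007 11.5 -13 205 1;0 0 -0.007 11.5 -13 220 1;0 0 -0.007 11.5 -13 228 1;0 0 -0.007 11.5 -13 228 1' 50 && python3 -m creep '0 0 0 0 0 0 0.4;0 0 0 0 0 0 0;0 0 0 0 0 0 -0.4;0 0 0 0 0 0 -1;0 0 0 0 0 0 -1;0 0 0 0 0 0 -1;0 0 0 0 0 0 -1' 50
```

```text
clock: 2.78
tcp_pos: [0.5481, -0.1448, 0.0035]
orientation: [3.118, 0.384, 0.0]
contact_force: [-0.1, -0.7, 0.6]
grip_width: 0.0853
gripper_force: 0.0
clock: 3.65
tcp_pos: [0.5489, -0.1451, 0.0045]
orientation: [3.117, 0.385, 0.003]
contact_force: [-1.7, -0.8, 5.9]
grip_width: 0.0491
gripper_force: 52.7
```

```bash
python3 -m creep '0 0 0 0 0 -5 -1;0 0 0 0 0 -20 -1;0 0 0 0 0 -40 -1;0 0 0 0 0 -60 -1;0 0 0 0 0 -80 -1;0 0 0 0 0 -90 -1;0 0 -0.05 4 -12 -90 -1;0 0 -0.18 11 -34 -90 -1;0 0 -0.33 19 -58 -90 -1;0 0 -0.48 27 -82 -90 -1' && python3 -m creep '0 0 -0.15 0 -26 0 -1;0 0 -0.30 0 -52 0 -1;0 0 -0.45 0 -76 0 -1;0 0 -0.6 0 -96 0 -1;0 0 -0.72 0 -106 0 -1;0 0 -0.8 0 -110 0 -1;0 0 -0.8 0 -110 0 -1;0 0 -0.8 0 -110 0 -1'
python3 - <<'E'
from h import *
from bench import status
h=np.load("holder.npz");s=status.get_obs();T=cv2.Rodrigues(s["orientation"])[0];print(T.round(3),s["joints"].round(2))
d=h["R"]@[-172,60]+h["o"]-s["tcp_pos"][:2]*1000; print("tool dxy",T.T[:2,:2]@d,"yaw",np.degrees(np.arctan2(T[1,0],T[0,0])),s["grip_width"])
E
```

```text
clock: 4.9
tcp_pos: [0.5534, -0.0564, 0.0924]
orientation: [-2.931, -1.126, 0.002]
contact_force: [0.1, -0.5, -5.3]
grip_width: 0.0485
gripper_force: 53.3
clock: 5.9
tcp_pos: [0.481, 0.0241, 0.093]
orientation: [-2.271, -2.17, 0.001]
contact_force: [0.1, -0.3, -5.2]
grip_width: 0.049
gripper_force: 53.3
[[ 0.046  0.999 -0.001]
 [ 0.999 -0.046  0.   ]
 [ 0.    -0.001 -1.   ]] [ 0.33  0.42 -0.61  2.1   0.36  0.73 -0.56]
tool dxy [63.55340021 81.86172605] yaw 87.38208633950063 0.04897646729170635
```

```bash
python3 -m creep '0 0 0 10 12 0 -1;0 0 0 24 31 0 -1;0 0 0 40 52 0 -1;0 0 0 54 70 0 -1;0 0 0 62 79 10 -1;0 0 0 63.5 82 25 -1;0 0 0 63.5 82 45 -1;0 0 0 63.5 82 58 -1;0 0 0 63.5 82 64 -1;0 0 0 63.5 82 65 -1' && python3 -m creep '0 0 0 0 0 1 -1;0 0 0 0 0 2 -1;0 0 0 0 0 3 -1;0 0 0 0 0 4 -1;0 0 0 0 0 4 -1'
```

```text
clock: 7.15
tcp_pos: [0.5658, 0.0835, 0.028]
orientation: [-2.271, -2.171, 0.001]
contact_force: [0.3, -0.3, -4.5]
grip_width: 0.0487
gripper_force: 53.2
clock: 7.78
tcp_pos: [0.5659, 0.0836, 0.0243]
orientation: [-2.271, -2.171, 0.0]
contact_force: [-0.1, -0.2, -4.6]
grip_width: 0.049
gripper_force: 53.2
```

```bash
python3 -m creep '0 0 0 0 0 0.7 -1;0 0 0 0 0 1.4 -1;0 0 0 0 0 2 -1;0 0 0 0 0 2 -1'; python3 -m creep '0 0 0 0 0 0.5 -1;0 0 0 0 0 1 -1;0 0 0 0 0 1 -1'
```

```text
clock: 8.28
tcp_pos: [0.566, 0.0836, 0.0226]
orientation: [2.271, 2.171, -0.0]
contact_force: [-1.6, -1.6, -1.0]
grip_width: 0.0492
gripper_force: 53.7
clock: 8.65
tcp_pos: [0.566, 0.0836, 0.0225]
orientation: [2.27, 2.17, -0.001]
contact_force: [-5.1, -1.7, 10.5]
grip_width: 0.049
gripper_force: 55.2
```

```bash
python3 -m creep '0 0 0 0 0 -0.5 0.1;0 0 0 0 0 -0.5 0.3;0 0 0 0 0 -0.5 0.45;0 0 0 0 0 -0.5 0.45;0 0 0 0 0 -15 0.45;0 0 0 0 0 -50 0.45;0 0 0 0 0 -100 0.45;0 0 0 0 0 -150 0.45;0 0 0 0 0 -170 0.45;0 0 0 0 0 -170 0.45'
python3 - <<'E'
from h import *
from bench import grab_frame,status
h=np.load("holder.npz"); s=status.get_obs();print(s["tcp_pos"],s["joints"].round(2))
M=model("wrist"); p,d=grab_frame("wrist"); cv2.imwrite("pics/w2.png",p[:,:,::-1]); np.save("pics/w2.npy",d)
P=cloud(M,d)*1000; H,S,V=cv2.split(cv2.cvtColor(p,cv2.COLOR_RGB2HSV)); print("zs",np.percentile(P[...,2][P[...,2]<60],[10,50,90]))
m=((S>110)&(H<16)&(P[...,2]>38)&(P[...,2]<50)).astype(np.uint8)
k,l,st,ce=cv2.connectedComponentsWithStats(m)
for i in range(1,k):
    if st[i,4]>800:
        q=l==i; v,u=np.nonzero(q); c,sz,a=rect(ray(M,np.c_[u,v],.043)); print(st[i],np.median(P[q][:,2]),c,sz,a,"holder",h["R"].T@(c-h["o"]))
E
```

```text
clock: 9.9
tcp_pos: [0.5668, 0.0838, 0.193]
orientation: [2.269, 2.169, 0.004]
contact_force: [0.3, -0.5, 0.6]
grip_width: 0.0616
gripper_force: 0.0
[0.56680056 0.08383163 0.1930206 ] [ 0.25  0.42 -0.64  1.81  0.3   1.   -0.56]
zs [-1.92101785 -0.69033591 34.21554043]
[  280   128    67   186 11740] 41.779384837320535 [564.6  82.1] [148.1  49.6] 87.41 holder [-173.76603003   61.0180794 ]
```

View pics/w2.png

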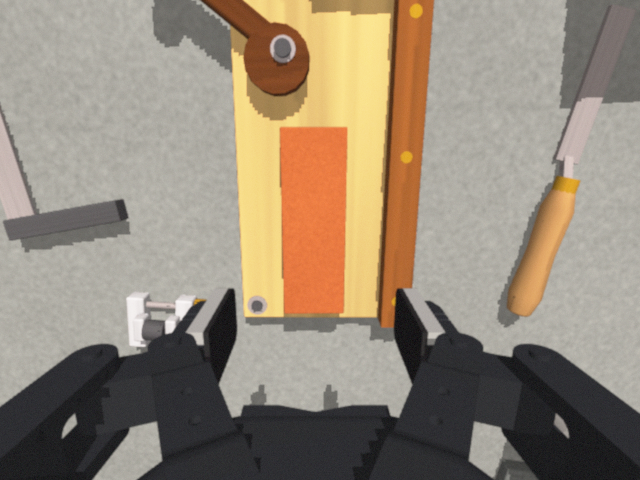

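The wrist view shows the stone lying flat on the bed at (313,220), parallel to the fence (inner edge at about column 388), with the cam open at (278,55).

```bash
python3 -m creep '0 0 -0.17 0 -8 0 0.3;0 0 -0.35 0 -18 0 0.3;0 0 -0.53 0 -30 0 0.3;0 0 -0.71 0 -42 0 0.3;0 0 -0.89 0 -50 0 0.3;0 0 -1.07 0 -53 0 0.3;0 0 -1.25 0 -53 20 0.3;0 0 -1.42 0 -53 50 0.3;0 0 -1.571 0 -53 80 0.3;0 0 -1.571 0 -53 100 0.3'
python3 - <<'E'
from h import *
from bench import status
h=np.load("holder.npz");s=status.get_obs();T=cv2.Rodrigues(s["orientation"])[0];print(T.round(3),s["joints"].round(2))
d=h["R"]@[-173,112]+h["o"]-s["tcp_pos"][:2]*1000; print("tool dxy",T.T[:2,:2]@d,"yaw",np.degrees(np.arctan2(T[1,1],T[0,1])))
E
```

```text
clock: 11.2
tcp_pos: [0.5111, 0.0856, 0.0883]
orientation: [-0.072, -3.136, -0.0]
contact_force: [0.1, 0.3, 0.3]
grip_width: 0.0559
gripper_force: 0.0
[[-0.999  0.046 -0.005]
 [ 0.046  0.999  0.   ]
 [ 0.005  0.    -1.   ]] [ 0.42  0.58 -0.91  2.    0.61  0.86  0.7 ]
tool dxy [-2.58299881 -0.40240097] yaw 87.37099035610807
```

```bash
python3 -m creep '0 0 0 0 0 20 0.3;0 0 0 0 0 45 0.3;0 0 0 0 0 60 0.3;0 0 0 0 0 66 0.3;0 0 0 0 0 66 0.3;0 0 0 -5 0 66 0.3;0 0 0 -10 0 66 0.3;0 0 0 -15 0 66 0.3;0 0 0 -20 0 66 0.3;0 0 0 -24 0 66 0.3' && python3 -m creep '0 0 0 -4 0 0 0.3;0 0 0 -8 0 0 0.3;0 0 0 -12 0 0 0.3;0 0 0 -15 0 0 0.3;0 0 0 -18 0 0 0.3;0 0 0 -20 0 0 0.3;0 0 0 -22 0 0 0.3;0 0 0 -22 0 0 0.3'
```

```text
clock: 12.45
tcp_pos: [0.5363, 0.085, 0.0251]
orientation: [-0.07, -3.139, 0.001]
contact_force: [-5.1, 0.1, 3.9]
grip_width: 0.0554
gripper_force: 2.3
clock: 13.45
tcp_pos: [0.5594, 0.0839, 0.0254]
orientation: [0.071, 3.14, 0.0]
contact_force: [-1.0, -0.0, -0.2]
grip_width: 0.0556
gripper_force: 0.6
```

```bash
for i in 1; do python3 -m creep '0 0 0 -1 0 0 0.3;0 0 0 -2 0 0 0.3;0 0 0 -3 0 0 0.3;0 0 0 -4 0 0 0.3;0 0 0 -4 0 0 0.3'; python3 -m creep '0 0 0 -1 0 0 0.3;0 0 0 -2 0 0 0.3;0 0 0 -3 0 0 0.3;0 0 0 -3 0 0 0.3'; done
```

```text
clock: 14.08
tcp_pos: [0.5631, 0.0839, 0.0254]
orientation: [0.07, 3.141, 0.0]
contact_force: [-3.6, 0.2, 0.9]
grip_width: 0.0554
gripper_force: 1.7
clock: 14.58
tcp_pos: [0.5633, 0.084, 0.0251]
orientation: [-0.07, -3.136, 0.002]
contact_force: [-10.7, 0.5, 7.7]
grip_width: 0.0554
gripper_force: 5.7
```

```bash
python3 -m creep '0 0 0 8 0 0 0.3;0 0 0 16 0 0 0.3;0 0 0 16 0 -25 0;0 0 0 16 -5 -55 -1;0 0 0 5 -30 -60 -1;0 0 0 -10 -60 -60 -1;0 0 0 -25 -90 -60 -1;0 0 0 -36 -106 -60 -1;0 0 0 -36 -106 -60 -1;0 0 0 -36 -106 -50 -1'
python3 - <<'E'
from h import *
from bench import status,grab_frame
h=np.load("holder.npz");s=status.get_obs();T=cv2.Rodrigues(s["orientation"])[0];print(T.round(3),s["joints"].round(2),s["grip_width"],s["tcp_pos"])
print("tcp holder",h["R"].T@(s["tcp_pos"][:2]*1000-h["o"]))
M=model("scene"); p,d=grab_frame("scene"); P=cloud(M,d)*1000; H,S,V=cv2.split(cv2.cvtColor(p,cv2.COLOR_RGB2HSV))
m=((S>130)&(H<16)&(V>110)).astype(np.uint8); m[:225]=0;m[365:]=0;m[:,:325]=0;m[:,520:]=0
k,l,st,ce=cv2.connectedComponentsWithStats(m)
for i in range(1,k):
    if st[i,4]>300:
        q=(l==i)&(P[...,2]>38.5); v,u=np.nonzero(q); c,sz,a=rect(ray(M,np.c_[u,v],.043)); print(st[i],c,sz,a,"holder",h["R"].T@(c-h["o"]))
cv2.imwrite("pics/s3.png",cv2.resize(p[220:370,320:520,::-1],None,fx=4,fy=4))
E
```

```text
clock: 15.82
tcp_pos: [0.5973, -0.0219, 0.0757]
orientation: [0.068, 3.139, 0.002]
contact_force: [0.3, -0.1, -0.1]
grip_width: 0.0003
gripper_force: 0.0
[[-0.999  0.043  0.002]
 [ 0.043  0.999  0.001]
 [-0.001  0.001 -1.   ]] [ 0.55  0.7  -0.85  1.83  0.65  0.92  0.93] 0.00029660435190691215 [ 0.59734552 -0.02191292  0.07567462]
tcp holder [-276.2627106    23.79730874]
[ 351  262   74   51 1515] [599.1  81.5] [149.8  49.4] 86.96 holder [-172.87087431   26.5244757 ]
[ 339  278  143   75 1415] [641.5 137.2] [287.7  63.5] -83.87 holder [-115.38633403  -13.4227098 ]
```

View pics/s3.png

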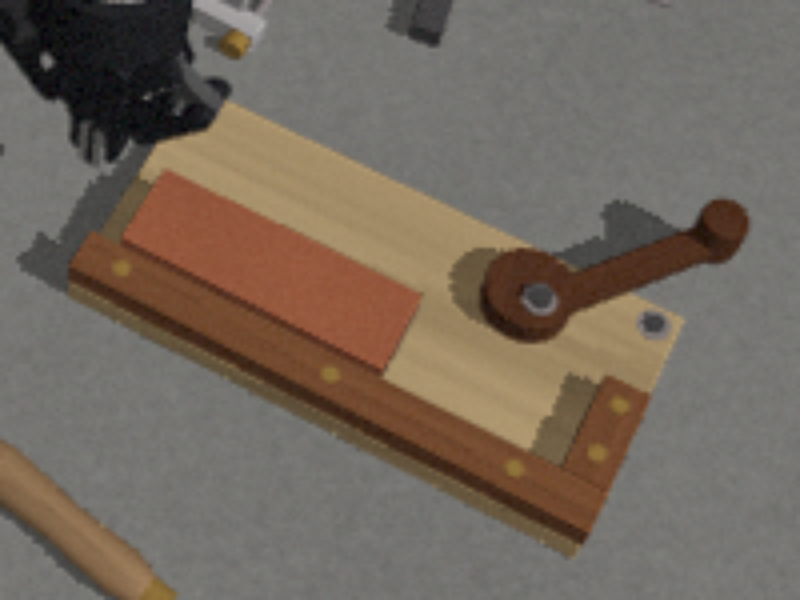

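The crop shows the stone tight along the fence, left of the cam, with its right end at crop (400,330). The path to the end stop is free.

```bash
python3 -m creep '0 0 0 2 -2 20 -1;0 0 0 2 -2 40 -1;0 0 0 2 -2 50 -1;0 0 0 2 -2 51 -1;0 0 0 2 4 51 -1;0 0 0 2 9 51 -1;0 0 0 2 14 51 -1;0 0 0 2 19 51 -1;0 0 0 2 24 51 -1;0 0 0 2 30 51 -1' && python3 -m creep '0 0 0 0 6 0 -1;0 0 0 0 12 0 -1;0 0 0 0 18 0 -1;0 0 0 0 24 0 -1;0 0 0 0 30 0 -1;0 0 0 0 36 0 -1;0 0 0 0 42 0 -1;0 0 0 0 48 0 -1;0 0 0 0 54 0 -1;0 0 0 0 60 0 -1'
python3 - <<'E'
from h import *
from bench import status
h=np.load("holder.npz");s=status.get_obs()
print("tcp holder",h["R"].T@(s["tcp_pos"][:2]*1000-h["o"]))
E
```

```text
clock: 17.12
tcp_pos: [0.5969, 0.0042, 0.0246]
orientation: [0.073, 3.141, -0.005]
contact_force: [-0.8, -5.5, 3.7]
grip_width: 0.0002
gripper_force: 2.6
clock: 18.38
tcp_pos: [0.5992, 0.0665, 0.0243]
orientation: [-0.07, -3.141, 0.0]
contact_force: [0.1, -4.9, 2.9]
grip_width: -0.0001
gripper_force: 2.5
tcp holder [-187.81178364   25.7600221 ]
```

```bash
python3 -m creep '0 0 0 0 5 0 -1;0 0 0 0 10 0 -1;0 0 0 0 14 0 -1;0 0 0 0 17 0 -1;0 0 0 0 19 0 -1;0 0 0 0 19 0 -1'; python3 -m creep '0 0 0 0 1 0 -1;0 0 0 0 2 0 -1;0 0 0 0 3 0 -1;0 0 0 0 3 0 -1'
```

```text
clock: 19.12
tcp_pos: [0.6001, 0.0856, 0.0243]
orientation: [0.07, 3.141, 0.001]
contact_force: [0.4, -2.5, 1.2]
grip_width: -0.0002
gripper_force: 1.5
clock: 19.62
tcp_pos: [0.6001, 0.0885, 0.0242]
orientation: [-0.07, -3.141, -0.001]
contact_force: [0.7, -2.9, 2.0]
grip_width: -0.0002
gripper_force: 1.7
```

```bash
python3 -m creep '0 0 0 0 1 0 -1;0 0 0 0 2 0 -1;0 0 0 0 3 0 -1;0 0 0 0 3 0 -1'; python3 -m creep '0 0 0 0 1 0 -1;0 0 0 0 2 0 -1;0 0 0 0 2 0 -1'
```

```text
clock: 20.12
tcp_pos: [0.6002, 0.0893, 0.0242]
orientation: [-0.072, -3.14, 0.004]
contact_force: [-0.5, -8.3, 4.8]
grip_width: 0.0003
gripper_force: 4.1
clock: 20.5
tcp_pos: [0.6002, 0.0894, 0.0242]
orientation: [-0.074, -3.139, 0.009]
contact_force: [-3.4, -12.4, 8.4]
grip_width: 0.0002
gripper_force: 6.2
```

```bash
python3 -m creep '0 0 0 0 -5 0 -1;0 0 0 0 -14 0 -1;0 0 0 0 -14 -40 -1;0 0 0 0 -14 -90 -1;0 0 0 10 0 -120 -1;0 0 0.1 40 30 -120 -0.3;0 0 0.2 75 75 -120 0.1;0 0 0.3 105 120 -120 0.1;0 0 0.4 130 160 -120 0.1;0 0 0.48 141 186 -120 0.1' && python3 -m creep '0 0 0 0 0 0 0.1;0 0 0 0 0 0 0.1'
python3 - <<'E'
from h import *
from bench import status,grab_frame
h=np.load("holder.npz");R,o=h["R"],h["o"]
s=status.get_obs();T=cv2.Rodrigues(s["orientation"])[0];print(T.round(3),s["joints"].round(2),s["grip_width"],s["tcp_pos"])
for n in ("scene","side","wrist"):
    M=model(n); p,d=grab_frame(n); cv2.imwrite(f"pics/{n}4.png",p[:,:,::-1]); P=cloud(M,d)*1000
    H,S,V=cv2.split(cv2.cvtColor(p,cv2.COLOR_RGB2HSV))
    Q=(P[...,:2]-o)@R
    m=(S>110)&((H<16)|(H>172))&(P[...,2]>38.5)&(P[...,2]<48)&(Q[...,0]>-260)&(Q[...,0]<20)&(Q[...,1]>-8)&(Q[...,1]<65)
    if m.sum()>300:
        v,u=np.nonzero(m); c,sz,a=rect(ray(M,np.c_[u,v],.043)); print(n,"stone",m.sum(),c,sz,a,R.T@(c-o))
    m=(S>80)&((H<16)|(H>172))&(P[...,2]>46)&(P[...,2]<56)&(Q[...,0]>-80)&(Q[...,0]<80)&(Q[...,1]>120)&(Q[...,1]<220)
    if m.sum()>30:
        v,u=np.nonzero(m); c,rad=cv2.minEnclosingCircle((ray(M,np.c_[u,v],.05)[:,:2]*1000).astype(np.float32)); print(n,"knob",m.sum(),c,rad)
E
```

```text
clock: 21.75
tcp_pos: [0.4656, 0.2883, 0.1445]
orientation: [-0.813, -3.034, -0.003]
contact_force: [0.2, -0.2, 0.3]
grip_width: 0.0474
gripper_force: 0.0
clock: 22.0
tcp_pos: [0.4681, 0.2846, 0.144]
orientation: [-0.814, -3.034, 0.001]
contact_force: [0.2, -0.8, -0.7]
grip_width: 0.0471
gripper_force: 0.0
[[-0.866  0.5   -0.   ]
 [ 0.5    0.866 -0.   ]
 [ 0.    -0.    -1.   ]] [ 0.    0.51 -0.85  1.9   0.47  0.94 -0.03] 0.04711947636766557 [0.46809078 0.28459796 0.14399631]
scene stone 1797 [601.8 135.3] [275.2  72.2] 87.55 [-119.0044146    26.15770825]
scene knob 98 (467.8583984375, 282.9942626953125) 13.71886157989502
side stone 602 [598.8 130.1] [267.1  72.2] 87.56 [-124.32949731   28.9296199 ]
side knob 37 (468.4574279785156, 276.42596435546875) 16.70423698425293
wrist stone 814 [585.1 231.8] [46.1 19.9] 87.53 [-23.31847989  47.02255663]
wrist knob 1130 (463.92864990234375, 282.47515869140625) 12.618921279907227
```

View pics/wrist4.png

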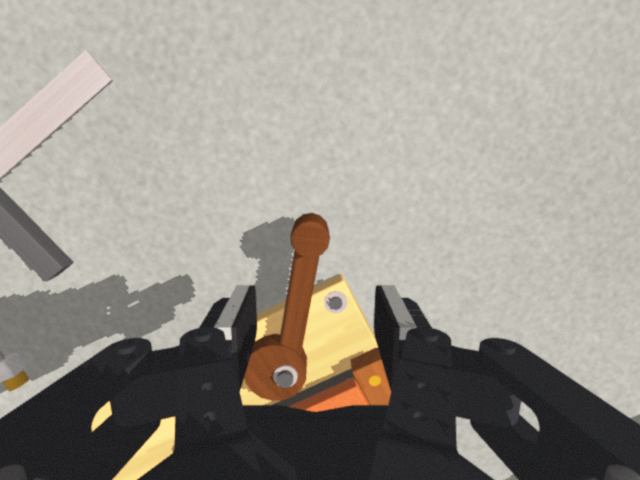

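The wrist view shows the knob at (310,235), midway between the fingers, the lever pointing back to the disc at (278,370), and nothing else in the knob's way. I descend with the knob caged between the fingers.

```bash
python3 -m creep '0 0 0.06 0 -2.5 20 0.1;0 0 0.12 0 -2.5 50 0.1;0 0 0.175 0 -2.5 80 0.1;0 0 0.175 0 -2.5 100 0.1;0 0 0.175 0 -2.5 113 0.1;0 0 0.175 0 -2.5 118 0.1;0 0 0.175 0 -2.5 118 0.1' && python3 -m creep '0 0 -0.087 -0.4 -9.6 0 0.1;0 0 -0.175 -1.7 -19.1 0 0.1;0 0 -0.262 -3.7 -28.5 0 0.1;0 0 -0.349 -6.6 -37.6 0 0.1;0 0 -0.436 -10.3 -46.5 0 0.1;0 0 -0.524 -14.7 -55 0 0.1;0 0 -0.611 -19.9 -63.1 0 0.1;0 0 -0.698 -25.7 -70.7 0 0.1;0 0 -0.785 -32.2 -77.8 0 0.1;0 0 -0.785 -32.2 -77.8 0 0.1'
cat > lev.py <<'E'
from h import *
from bench import status
h=np.load("holder.npz");R,o=h["R"],h["o"];s=status.get_obs();T=cv2.Rodrigues(s["orientation"])[0]
d=R.T@(s["tcp_pos"][:2]*1000-o)-[-45,81];t=R.T@T[:2,0]
print("radius",np.hypot(*d),"phi-50",np.degrees(np.arctan2(d[1],d[0]))%360-50,"toolx-50",np.degrees(np.arctan2(t[1],t[0]))%360-50,s["joints"].round(2))
E
python3 lev.py
```

```text
clock: 23.02
tcp_pos: [0.4669, 0.2833, 0.0265]
orientation: [1.076, 2.951, 0.0]
contact_force: [0.3, -0.3, 0.5]
grip_width: 0.047
gripper_force: 0.0
clock: 24.28
tcp_pos: [0.4418, 0.2025, 0.0269]
orientation: [-0.131, 3.138, 0.0]
contact_force: [-0.6, -0.1, -0.4]
grip_width: 0.0471
gripper_force: 0.0
radius 108.81238809263421 phi-50 47.2970016030482 toolx-50 47.25980397389111 [ 0.14  0.65 -0.87  2.11  0.76  0.74  0.42]
```

```bash
python3 -m creep '0 0 -0.087 -0.4 -9.6 0 0.1;0 0 -0.175 -1.7 -19.1 0 0.1;0 0 -0.262 -3.7 -28.5 0 0.1;0 0 -0.349 -6.6 -37.6 0 0.1;0 0 -0.436 -10.3 -46.5 0 0.1;0 0 -0.524 -14.7 -55 0 0.1;0 0 -0.611 -19.9 -63.1 0 0.1;0 0 -0.698 -25.7 -70.7 0 0.1;0 0 -0.785 -32.2 -77.8 0 0.1;0 0 -0.785 -32.2 -77.8 0 0.1' && python3 lev.py && python3 -m creep '0 0 -0.06 -0.2 -6.6 0 0.1;0 0 -0.12 -0.8 -13.2 0 0.1;0 0 -0.18 -1.8 -19.7 0 0.1;0 0 -0.24 -3.2 -26 0 0.1;0 0 -0.3 -4.9 -32.5 0 0.1;0 0 -0.36 -7 -38.8 0 0.1;0 0 -0.4 -8.7 -42.8 0 0.1;0 0 -0.43 -10 -45.9 0 0.1;0 0 -0.43 -10 -45.9 0 0.1' && python3 lev.py
```

```text
clock: 25.52
tcp_pos: [0.4806, 0.128, 0.0266]
orientation: [-1.319, 2.85, -0.0]
contact_force: [0.2, -0.0, -0.4]
grip_width: 0.0469
gripper_force: 0.0
radius 108.7743962726329 phi-50 92.6824347005724 toolx-50 92.14615528459282 [ 0.41  0.75 -1.02  2.07  0.89  0.85  1.28]
clock: 26.65
tcp_pos: [0.5183, 0.1082, 0.0264]
orientation: [1.899, -2.499, -0.005]
contact_force: [-8.0, 1.9, 5.0]
grip_width: 0.0471
gripper_force: 4.4
radius 108.24284248426171 phi-50 115.34691886351942 toolx-50 116.94784506113692 [ 0.48  0.83 -1.09  1.99  0.94  0.94  1.76]
```

```bash
python3 -m creep '0 0 -0.02 0 -2.2 0 0.1;0 0 -0.04 -0.1 -4.4 0 0.1;0 0 -0.06 -0.2 -6.6 0 0.1;0 0 -0.08 -0.4 -8.8 0 0.1;0 0 -0.1 -0.6 -11 0 0.1;0 0 -0.1 -0.6 -11 0 0.1' && python3 lev.py;  python3 -m creep '0 0 -0.02 0 -2.2 0 0.1;0 0 -0.04 -0.1 -4.4 0 0.1;0 0 -0.06 -0.2 -6.6 0 0.1;0 0 -0.06 -0.2 -6.6 0 0.1' && python3 lev.py
```

```text
clock: 27.4
tcp_pos: [0.528, 0.1057, 0.0263]
orientation: [2.021, -2.399, -0.006]
contact_force: [-11.2, 1.1, 7.3]
grip_width: 0.0469
gripper_force: 5.7
radius 108.22963641097138 phi-50 120.65758292755669 toolx-50 122.69851922748381 [ 0.49  0.85 -1.1   1.97  0.95  0.97  1.87]
clock: 27.9
tcp_pos: [0.5334, 0.1049, 0.0261]
orientation: [2.092, -2.336, -0.008]
contact_force: [-14.2, 2.1, 8.5]
grip_width: 0.0465
gripper_force: 7.2
radius 108.0567190653954 phi-50 123.5167581437286 toolx-50 126.1619535396159 [ 0.5   0.86 -1.11  1.96  0.96  0.98  1.94]
```

```bash
python3 -m creep '0 0 0 0 -2 0 0.1;0 0 0 0 -4 0 0.1;0 0 0 0 -4 0 0.1' && python3 lev.py;  python3 -m creep '0 0 0 0 -2 0 0.1;0 0 0 0 -4 0 0.1;0 0 0 0 -4 0 0.1' && python3 lev.py
```

```text
clock: 28.28
tcp_pos: [0.536, 0.1041, 0.0259]
orientation: [2.09, -2.334, -0.009]
contact_force: [-18.6, 0.6, 10.4]
grip_width: 0.0471
gripper_force: 9.0
radius 108.4226331158905 phi-50 124.93520728380753 toolx-50 126.17199950651167 [ 0.49  0.87 -1.11  1.95  0.95  0.99  1.94]
clock: 28.65
tcp_pos: [0.5362, 0.1041, 0.0255]
orientation: [2.088, -2.328, -0.014]
contact_force: [-27.3, -0.1, 18.3]
grip_width: 0.0471
gripper_force: 14.0
radius 108.45151206267455 phi-50 125.04987285343617 toolx-50 126.2695294338777 [ 0.49  0.87 -1.11  1.95  0.95  0.99  1.95]
```

```bash
python3 -m creep '0 0 0 0 5 0 0.1;0 0 0 0 10 0 0.1;0 0 0 0 14 0 0.1;0 0 0 0 14 -5 0.1;0 0 0 0 14 -30 0.1;0 0 0 0 14 -70 0.1;0 0 0 20 14 -110 0.1;0 0 0 60 14 -150 0.1;0 0 0 100 14 -170 0.1;0 0 0 140 14 -170 0.1'
python3 - <<'E'
from h import *
from bench import grab_frame
h=np.load("holder.npz");R,o=h["R"],h["o"]
M=model("scene"); p,d=grab_frame("scene"); P=cloud(M,d)*1000; H,S,V=cv2.split(cv2.cvtColor(p,cv2.COLOR_RGB2HSV))
Q=(P[...,:2]-o)@R
m=((S>130)&(H<16)&(V>110)&(P[...,2]>38.5)&(P[...,2]<48)&(Q[...,0]>-260)&(Q[...,0]<5)&(Q[...,1]>-3)&(Q[...,1]<60)).astype(np.uint8)
m=cv2.morphologyEx(m,cv2.MORPH_OPEN,np.ones((5,5)))
v,u=np.nonzero(m); c,sz,a=rect(ray(M,np.c_[u,v],.043)); print(m.sum(),c,sz,a,R.T@(c-o))
m=(S>80)&((H<16)|(H>172))&(P[...,2]>46)&(P[...,2]<56)&(Q[...,0]>-200)&(Q[...,0]<0)&(Q[...,1]>70)&(Q[...,1]<220)
v,u=np.nonzero(m); c,rad=cv2.minEnclosingCircle((ray(M,np.c_[u,v],.05)[:,:2]*1000).astype(np.float32)); k=R.T@(np.array(c)-o)-[-45,81]
print("knob",c,rad,k,np.degrees(np.arctan2(k[1],k[0]))-50)
cv2.imwrite("pics/s5.png",cv2.resize(p[220:370,320:520,::-1],None,fx=4,fy=4))
E
```

```text
clock: 29.9
tcp_pos: [0.5187, -0.0368, 0.1987]
orientation: [-2.092, 2.34, -0.005]
contact_force: [1.1, -0.0, -0.5]
grip_width: 0.0468
gripper_force: 0.0
1562 [604.1 178.9] [149.6  49.4] 87.38 [-75.34570756  25.74868578]
knob (526.9440307617188, 104.96723937988281) 12.530988693237305 [-107.55157262   18.6293401 ] 120.17312472143888
```

View pics/s5.png

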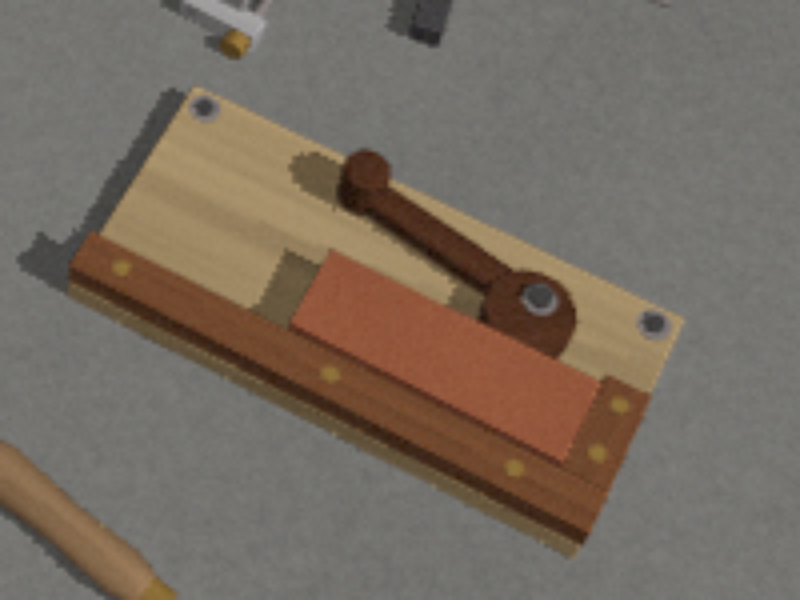

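The crop shows the stone flush in the corner along the fence and against the stop. The lever is round at 120° with its knob at crop (365,175), and the arm is clear.

```bash
python3 -m creep '0 0 0 0 0 0 0.1;0 0 0 0 0 0 0.1;0 0 0 0 0 0 0.1;0 0 0 0 0 0 0.1' && python3 -c "from bench import r; print(r.hand_in())"
```

```text
clock: 30.45
tcp_pos: [0.5174, -0.0347, 0.1963]
orientation: [-2.097, 2.339, 0.0]
contact_force: [-0.4, -0.3, 0.3]
grip_width: 0.0468
gripper_force: 0.0
the job is handed in; nothing more can be done
None
```

The thick bench stone lies flat and flush in the corner of the board, the cam lever is locked at about 120°, the arm is clear of everything, and I handed the job in at about 30 s; no verdict came back.

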